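Hold the spring clip gaping over the feeding card

ROBOT

A 7-joint arm with a two-finger parallel gripper is mounted at the origin on the work surface. World frame = base frame: x ahead of the robot, y to its left, z up, the work surface at z = 0. Lengths are in m, angles in rad, forces in N, time in s.
With the tool pointing down it reaches from about 0.425 to 0.825 m from the base axis. Payload 3.6 kg.
Tool frame: the origin (TCP) lies where the fingers leave the gripper's body, on its centre line; the fingertips stand 73 mm ahead of it and the grasp point (between the pads) lies 54 mm ahead of it; x points along the fingers, y is the direction in which the jaws open and shut, and the axes are right-handed (so a half turn about x gives the same grasp; the last joint's range is limited). The gripper opens to 85 mm and grips with 20 to 120 N. Pads are 22 mm wide; open, the fingers measure 114 mm over their backs; the gripper's body (76 mm by 85 mm) begins 54 mm behind the grasp point. The pads swing forward as they close: fully open they stand 13 mm farther back than shut.
Start: joints at [1.141, 0.615, -0.013, 1.423, 0.008, 1.103, -0.04], TCP at [0.255, -0.598, 0.304] pointing down, gripper open.
Joint ranges: [-3.12, 3.12], [-0.3, 2.06], [-1.34, 1.32], [0.26, 2.42], [-1.36, 4.5], [0.01, 1.98], [-2.84, 2.84]. Speed limits (rad/s): [2.79, 2.79, 3.14, 3.14, 3.14, 3.14, 3.14].

INTERFACE

Orientations are given as a unit quaternion [x, y, z, w].
In Python, from station import arm, snapshot, camera_info, ticket gives the robot as it stands. Calls block until the motion is done:
- arm.movep(position, orientation): joint-space move of the TCP to a pose.
- arm.line_to(position, velocity=0.15, ori=None): straight line of the TCP; ori=None keeps the orientation; velocity is the mean speed in m/s.
- arm.move_j(angles): joint-space move.
- arm.move_gripper(opening, effort=None): opening from 0.0 (shut) to 1.0 (fully open); effort is the grip in N (None keeps the last); returns when the fingers have stopped.
- arm.pause(seconds).
- arm.ik(position, orientation): joint angles nearest the present ones, or None.
- snapshot(name): name is "side" or "top"; returns the picture (480x640x3 uint8, blue, green, red); there is no depth.
- camera_info(name): a dict with "fx", "fy", "cx", "cy" (pixels), "dist_coeffs" ([k1, k2, p1, p2, k3] as OpenCV has them; the pictures are not rectified), "R" (3x3) and "t" (3): a world point X has camera coordinates R X + t. Camera axes: x right, y down, z forward; pixel columns grow to the right and rows downward; lengths in m; the calibration is good to about 2 mm. A picture is of the moment at which its call begins. camera_info takes no time and is no camera call.
A pose or a line that the arm cannot do raises arm.MotionError and nothing moves.
- ticket.finish_job(): hands the job in, once; it reports no verdict.
Readings, each from a call of its own:
- arm.read_time(): time.
- arm.read_joint_positions(): joint angles.
- arm.read_dq(): joint speeds.
- arm.read_effort(): joint torques, N m.
- arm.read_tool_pos(): TCP position.
- arm.read_eef_rot(): TCP orientation.
- arm.read_ft_force(): force on the tool from outside, world axes, zero at the start.
- arm.read_wrist_torque(): the same for the moment, N m.
- arm.read_opening(): opening from 0.0 (shut) to 1.0 (fully open).
Only numpy, scipy, OpenCV 4.12 (cv2) and the standard library are available. Lean on these libraries where they do the work, as an engineer would, in place of code of your own. Each camera call takes 0.05 s, during which the arm holds its last target.

TASK

Squeeze the handles of the spring clip that hangs in the small bamboo rack, lift it out, and hold it wide open astride the middle of the top edge of the taller of the two upright record cards, one jaw on each side and neither touching the card, so that I can slip a weight sheet in beside it. Finish while still holding the clip squeezed open there (do not let it go or let it bite), and do not bump the cards or shift the dish, slate tile, tub or probe holder.

Things in the scene. Friction and masses are not known exactly. Their poses are not given: they have to be found in the camera images.
- clip: Loose spring clip, 70 g, black handles up, steel jaws down. Origin: pivot, mid cross bar (62 mm along y, 10 x 8 mm) resting in the rack. z up, x: the way handles and jaws move (same when turned half round). Flat handles 24 mm wide (y), 6 to 40 mm above the pivot; shut they spread as a V, 42 mm over the tops, 22 mm at the feet; fully pinched along x they stand parallel, 20 mm outside.
- clip_a (a joint): Opening angle of one lever of the clip; the other mirrors it. 0 shut, 0.30 rad fully squeezed (stop). Spring: about 3 N on each handle starts it opening, about 11 N at handle mid-height reaches the stop, so grip with some 20 N; it shuts again if the grip is eased.
- clip_a_tip (a point): Inner lower end of the jaw plate on the clip's +x side (24 mm wide, 3 mm thick), 45 mm below the pivot. The jaws are 1 mm apart when shut; fully squeezed they gape 27 mm at the tips and 17 mm at 27 mm below the pivot.
- clip_b_tip (a point): Inner lower end of the jaw on the clip's -x side, 45 mm below the pivot when shut.
- rack: Small fixed bamboo rack; origin under the centre of its base (60 x 70 x 10 mm). Two uprights 40 mm (x) by 8 mm, 71 mm high, stand 24 mm either side of the centre along y; shallow notches in their tops carry the clip's cross bar along y, pivot 70 mm above the shelf. The jaws hang free between them, with room to open. The clip lifts straight up.
- card_tall: The taller record card: stiff white sheet 3 mm thick, 80 mm wide (along its y), faces along its x, top edge 115 mm above the shelf, standing in a fixed bamboo foot 44 x 94 x 18 mm. Origin under the centre of the foot.
- card_tall_edge (a point): Middle of the top edge of the taller card; x across the thickness, y along the edge, z up.
- card_low: The other record card, not to be used: wider and lower, 110 mm wide (y), 3 mm thick, top edge 70 mm above the shelf, in a fixed bamboo foot 44 x 124 x 18 mm. Origin under the centre of the foot.
- dish: Round sage ceramic dish, 92 mm across, 26 mm high, loose; origin under its centre. Leave alone.
- slate: Slate tile 90 x 120 x 9 mm lying flat, loose; origin under its centre. Leave alone.
- tub: Clear plastic tub with white lid and press-button latch, 106 x 156 x 65 mm, loose; origin under its centre. Leave alone.
- probe: Plastic thermometer probe holder, foot 45 x 45 mm with a post, 57 mm high, loose; origin under its centre. Leave alone.

How it is judged:
On the way:
1. the clip is lifted clear of its rack by the gripper (z of clip in the frame of rack above 0.095 m and contact force between the fingers and clip above 1.5 N and contact force between clip and rack below 0.1 N), for 0.1 s.
At the end, for the whole second after the job is handed in: Gripper still squeezing the clip (>2 N); jaw tips >20 mm apart, one each side of the taller card, 6-40 mm below its top edge, within 22 mm of its middle; clip square to it within 0.4 rad, slower than 30 mm/s; neither clip nor arm touching the card (<0.3 N), nor clip the rack (distance between clip_a_tip and clip_b_tip above 0.02 m and z of clip_a_tip in the frame of card_tall_edge between -0.04 and -0.006 m and y of clip_a_tip in the frame of card_tall_edge between -0.022 and 0.022 m and z of clip_b_tip in the frame of card_tall_edge between -0.04 and -0.006 m and y of clip_b_tip in the frame of card_tall_edge between -0.022 and 0.022 m and ((x of clip_a_tip in the frame of card_tall_edge above 0.0025 m and x of clip_b_tip in the frame of card_tall_edge below -0.0025 m) or (x of clip_b_tip in the frame of card_tall_edge above 0.0025 m and x of clip_a_tip in the frame of card_tall_edge below -0.0025 m)) and angle between the x axis of clip and the x axis of card_tall, either way round below 0.4 rad and contact force between the fingers and clip above 2 N and contact force between each of clip, the arm and card_tall below 0.3 N and contact force between clip and rack below 0.1 N and linear speed of clip below 0.03 m/s); the arm keeps its last pose, push and grip.
It fails at once if the taller card is bumped (over 8 N) (contact force between card_tall and anything else above 8 N).
It fails at once if the lower card is bumped (over 8 N) (contact force between card_low and anything else above 8 N).
It fails at once if the dish, slate tile, tub or probe holder is shifted more than 20 mm (distance of any of dish, slate, tub, probe from where it was at the start of the episode above 0.02 m).
It also fails if it takes over 38 s, if anything falls off the work surface, if the arm or the gripper's body presses on something with over 40 N, if the wrist force passes 120 N, or if a joint passes its speed limit or range.

## Working session

There is one attempt and no reset: what is moved stays moved. The work goes in short steps, each a Python script; the robot and the scene stay as the last script left them, time stands still between calls to the robot, and variables do not carry over. Pictures are saved under pics/ and viewed, and the job is handed in when it is done.

```bash
ls; mkdir -p pics
python3 - <<'E'
from station import arm, snapshot, camera_info
import cv2
for n in ("side","top"):
    cv2.imwrite(f"pics/{n}0.png",snapshot(n)); c=camera_info(n); print(n,c)
print(arm.read_time(),arm.read_tool_pos(),arm.read_eef_rot(),arm.read_opening())
E
```

```text
pics
side {'fx': 553.1704919427438, 'fy': 553.1704919427438, 'cx': 323.5098360926018, 'cy': 250.4428967600586, 'dist_coeffs': array([0.01743036, 0.        , 0.        , 0.        , 0.        ]), 'R': array([[-0.99099377, -0.13389786, -0.00164744],
       [-0.08075567,  0.60740553, -0.79027656],
       [ 0.106817  , -0.78302611, -0.6127481 ]]), 't': array([0.59344275, 0.1171719 , 1.4600247 ])}
top {'fx': 449.5401157860923, 'fy': 449.5401157860923, 'cx': 320.62687367584175, 'cy': 236.0617467845656, 'dist_coeffs': array([0.00927474, 0.        , 0.        , 0.        , 0.        ]), 'R': array([[ 0.02527962, -0.99958793,  0.01359821],
       [-0.98789145, -0.02706205, -0.1527682 ],
       [ 0.15307325, -0.00957164, -0.98816849]]), 't': array([7.69199985e-04, 5.76042633e-01, 9.28597746e-01])}
0.1 [ 0.25460971 -0.59748748  0.30283421] [-0.69262781 -0.14229521  0.69298796 -0.14066443] 1.0022745248851612
```

View pics/side0.png

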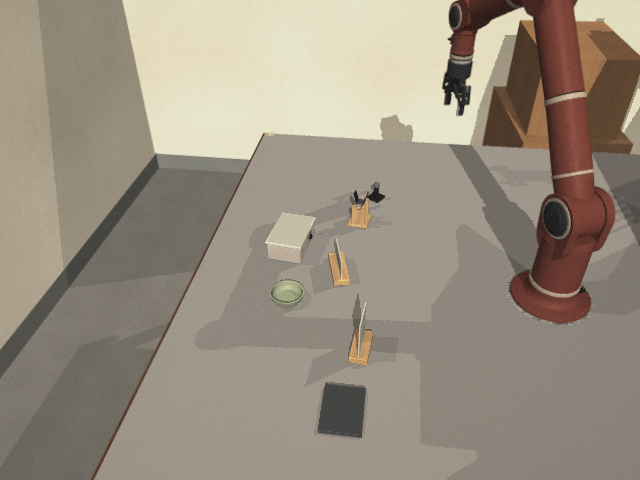

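View pics/top0.png

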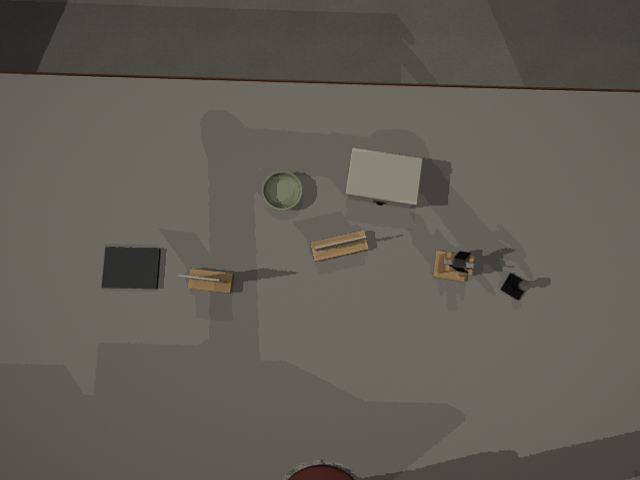

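The top view shows the rack and clip at about (453,265), the tall card's foot at (211,281), the low card at (340,246), the slate at (131,268), the dish at (283,190), the tub at (385,177) and the probe at (514,286). I'll zoom in on the details.

Run:
```python
import cv2, numpy as np
t=cv2.imread("pics/top0.png"); s=cv2.imread("pics/side0.png")
def crop(im,x,y,w,h,k): return cv2.resize(im[y:y+h,x:x+w],None,fx=k,fy=k,interpolation=cv2.INTER_CUBIC)
a=np.hstack([crop(t,425,235,60,60,6),crop(t,170,250,70,60,6)]); 
b=np.hstack([crop(s,335,175,60,60,6),crop(s,330,295,70,75,6)[:360]])
cv2.imwrite("pics/z0.png",np.clip(a*1.5,0,255).astype('uint8')[:, :800]); cv2.imwrite("pics/z1.png",b[:,:800])
cv2.imwrite("pics/z2.png",crop(s,325,290,80,80,6))
```

```text
(no output)
```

View pics/z0.png

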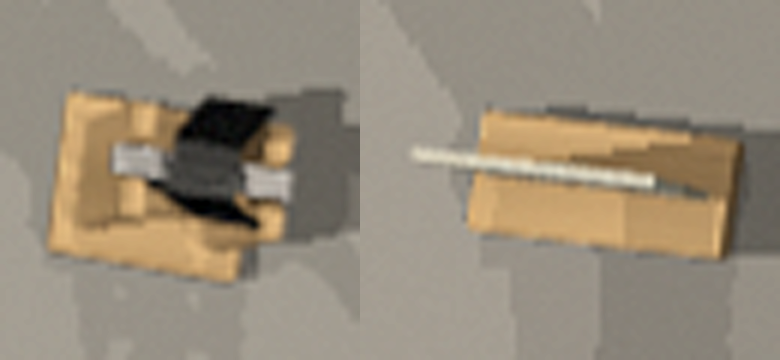

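View pics/z1.png

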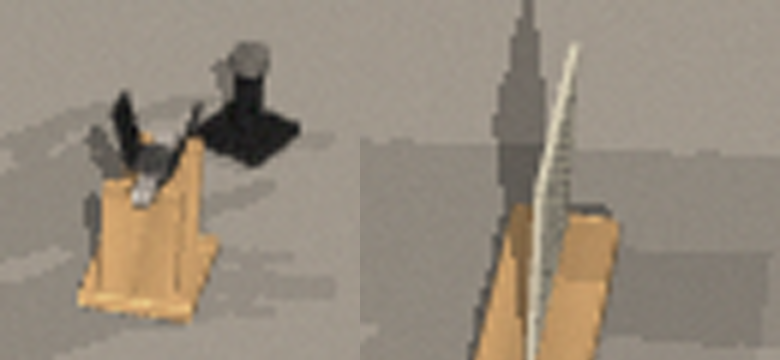

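View pics/z2.png

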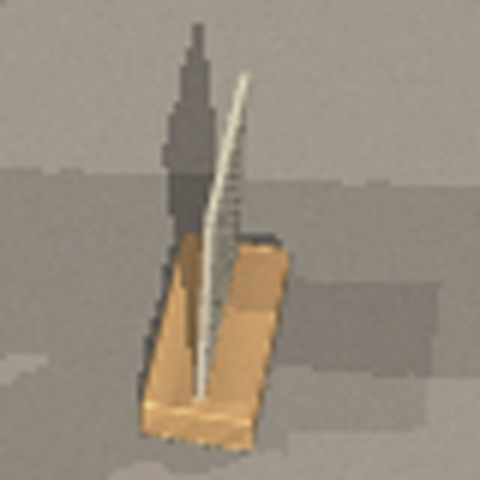

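```bash
cat > h.py <<'E'
import cv2, numpy as np
from station import arm, snapshot, camera_info
def ray(n,uv):
    c=camera_info(n);K=np.array([[c['fx'],0,c['cx']],[0,c['fy'],c['cy']],[0,0,1]])
    p=cv2.undistortPoints(np.array(uv,float).reshape(-1,1,2),K,c['dist_coeffs'])[:,0]
    R=np.array(c['R']);t=np.array(c['t'])
    d=np.c_[p,np.ones(len(p))]@R
    return -R.T@t,d
def plane(n,uv,z):
    o,d=ray(n,uv); return o+d*((z-o[2])/d[:,2])[:,None]
def proj(n,X):
    c=camera_info(n);K=np.array([[c['fx'],0,c['cx']],[0,c['fy'],c['cy']],[0,0,1]])
    return cv2.projectPoints(np.array(X,float).reshape(-1,3),cv2.Rodrigues(np.array(c['R']))[0],np.array(c['t']),K,c['dist_coeffs'])[0][:,0]
def two(u1,u2):  # top, side pixels -> point and miss
    o1,d1=ray('top',[u1]);o2,d2=ray('side',[u2]);d1=d1[0];d2=d2[0]
    s=np.linalg.lstsq(np.c_[d1,-d2],o2-o1,rcond=None)[0]
    a=o1+s[0]*d1;b=o2+s[1]*d2
    return (a+b)/2,np.linalg.norm(a-b)
E
python3 - <<'E'
from h import *
t=cv2.imread("pics/top0.png");s=cv2.imread("pics/side0.png")
def rect(mask,name):
    cs,_=cv2.findContours(mask.astype('uint8'),cv2.RETR_EXTERNAL,cv2.CHAIN_APPROX_NONE)
    out=[c for c in cs if cv2.contourArea(c)>=8]
    for c in sorted(out,key=cv2.contourArea)[::-1][:4]:
        print(name,cv2.contourArea(c),cv2.minAreaRect(c)); 
hsv=cv2.cvtColor(t,cv2.COLOR_BGR2HSV)
def sub(m,x,y,w,h):
    z=np.zeros(m.shape,bool);z[y:y+h,x:x+w]=m[y:y+h,x:x+w];return z
print(t[275:282:1,190],hsv[270,205],t[262,447],t[266,470])
bright=(t.min(2)>125)
wood=(hsv[...,1]>90)&(hsv[...,2]>60)
rect(sub(bright,170,265,60,25),'card');rect(sub(wood,180,260,60,40),'foot')
rect(sub(wood,300,220,80,50),'lowfoot');rect(sub(wood,425,240,60,50),'rack')
rect(sub(bright,425,240,60,50),'bar')
hs=cv2.cvtColor(s,cv2.COLOR_BGR2HSV)
ws=(hs[...,1]>90)&(hs[...,2]>90)
rect(sub(ws,330,310,60,70),'sfoot')
E
```

```text
[[ 74 106 128]
 [110 132 143]
 [121 134 136]
 [ 82  99 110]
 [ 75 108 132]
 [ 74 111 138]
 [ 77 113 138]] [ 17 108 113] [102 108 112] [114 119 123]
foot 638.0 ((209.92774963378906, 280.12628173828125), (42.90762710571289, 20.212051391601562), 6.581944942474365)
lowfoot 736.5 ((339.2377624511719, 245.4459991455078), (19.857250213623047, 55.67121887207031), 77.19573211669922)
rack 547.5 ((452.7936706542969, 266.16949462890625), (38.58034133911133, 26.82086753845215), 10.007979393005371)
rack 20.5 ((471.0, 259.0), (6.0, 4.0), 90.0)
sfoot 473.5 ((360.32928466796875, 346.46343994140625), (19.416362762451172, 34.71199035644531), 12.094757080078125)
```

Run:
```python
from h import *
t=cv2.imread("pics/top0.png")
m=((t[...,0]>95)&(t[...,2]>115)); 
def show(m,x,y,w,h):
    for r in range(y,y+h): print(r,''.join('#' if v else '.' for v in m[r,x:x+w]))
show(t[...,0]>97,172,270,56,18)
show(t[...,0]>90,436,252,48,24)
```

```text
270 ...##..#.###.##.........................................
271 ..#...#....##...........................................
272 ###...##.#..##..........................................
273 .##.#......#............................................
274 .#.#########............................................
275 ..##..###########.......................................
276 ##.##.#################.................................
277 #.####......#.##################........................
278 #.#...####..#.........##################................
279 .####...#####..................################.........
280 .###.######.#..........................########.........
281 ##.....##.###...........................................
282 ....#..##..###..........................................
283 .......#.#####..........................................
284 ...#####.#.####.........................................
285 ...######.###...........................................
286 ###...##...#..#.........................................
287 ...##.####..###.........................................
25
[... 569 characters left out ...]
...........
263 ........########..............####..............
264 ..............#...............########..........
265 ..............................#######...........
266 ..............................#######...........
267 ...............................######...........
268 ................................................
269 ................................................
270 ................................................
271 ................................................
272 ................................................
273 ................................................
274 ...............................................#
275 ............................................#..#
```

Run:
```python
from h import *
def seg(n,a,b,z):
    p=plane(n,[a,b],z); d=p[0]-p[1]
    print(n,'mid',p.mean(0).round(4),'len',np.linalg.norm(d).round(4),'ang',np.degrees(np.arctan2(d[1],d[0])).round(2)); return p.mean(0)
c=seg('top',(178.2,275.1),(219.3,280.1),.115)
b=seg('top',(443.5,261.4),(473.7,265.9),.074)
for k,(ctr,wh,a) in {'tallfoot':((209.93,280.13),(42.9,20.2),6.58),'lowfoot':((339.24,245.45),(19.86,55.7),77.2)}.items():
    q=cv2.boxPoints((ctr,wh,a)); P=plane('top',q,.018); print(k,P.mean(0).round(4),[np.round(np.linalg.norm(P[i]-P[i-1]),3) for i in range(4)])
    e=max([P[i]-P[i-1] for i in range(4)],key=np.linalg.norm);print(np.degrees(np.arctan2(e[1],e[0])))
# side cross-check: card top corners from z2: (243,73)->(365.5,302.2), (207,215)->(359.5,325.8)
print(two((178.2,275.1),(359.7,325.8)),two((219.3,280.1),(365.6,302.3)))
# bar near end in side z1: (143,190)/6 -> 
print(two((443.5,261.4),(335+143/6,175+183/6)))
for n,z in (('slate',(131,268)),('probe',(510,287)),('dish',(283,190)),('tub',(385,177))):print(n,plane('top',[z],.0).round(3))
print(proj('side',[b,c]),camera_info('top')['R'].T@-camera_info('top')['t'])
```

```text
top mid [0.4756 0.2543 0.115 ] len 0.0815 ang 84.55
top mid [ 0.5209 -0.2727  0.074 ] len 0.0633 ang 83.01
tallfoot [0.4761 0.2546 0.018 ] [np.float64(0.093), np.float64(0.044), np.float64(0.094), np.float64(0.044)]
-95.09094326721849
lowfoot [ 0.5601 -0.0263  0.018 ] [np.float64(0.044), np.float64(0.124), np.float64(0.044), np.float64(0.123)]
-75.5113765938216
(array([0.47922629, 0.29421544, 0.11711608]), np.float64(0.0002521279510358475)) (array([0.47190216, 0.2140496 , 0.11354966]), np.float64(0.0001754728238486649))
(array([ 0.52428485, -0.23938747,  0.08067197]), np.float64(0.00040263913164222055))
slate [[0.499 0.435 0.   ]]
probe [[ 0.479 -0.41   0.   ]]
dish [[0.687 0.105 0.   ]]
tub [[ 0.725 -0.13   0.   ]]
[[360.83760205 201.47396802]
 [362.6855855  313.9004591 ]] [0.42690468 0.02524598 1.00560157]
```

Both views agree: the card's top-edge corners triangulate to z of about 0.115 and the card is 81 mm wide. The bar measures 63 mm and the feet match their given sizes. Next I go to a pregrasp above the clip.

```bash
cat >> h.py <<'E'
from scipy.spatial.transform import Rotation as Ro
def quat(deg,flip=1):
    a=np.radians(deg);y=flip*np.array([np.cos(a),np.sin(a),0]);x=np.array([0,0,-1.]);
    return Ro.from_matrix(np.c_[x,y,np.cross(x,y)]).as_quat()
CLIP=np.array([.5209,-.2727]);CA=-7.0
CARD=np.array([.4756,.2544]);KA=-5.3
E
python3 - <<'E'
from h import *
for f in (1,-1):
    for p,a in ((CLIP,CA),(CARD,KA)):
        for z in (.146,.30):
            j=arm.ik([*p,z],quat(a,f)); print(f,z,None if j is None else np.round(j,2))
E
```

```text
1 0.146 [ 0.58  0.72 -0.22  1.76  0.23  0.68  0.11]
1 0.3 [ 0.63  0.54 -0.3   1.61  0.18  1.02  0.16]
1 0.146 [-0.23  0.7  -0.47  1.9   0.5   0.66 -1.1 ]
1 0.3 [ 0.07  0.62 -0.99  1.73  0.57  1.11 -1.19]
-1 0.146 [ 0.15  0.76  0.48  1.78 -0.5   0.73 -2.36]
-1 0.3 [ 0.13  0.56  0.52  1.63 -0.31  1.03 -2.52]
-1 0.146 [ 0.11  0.96 -1.15  1.89  1.04  1.05  1.55]
-1 0.3 [ 0.14  0.69 -1.15  1.73  0.68  1.18  1.85]
```

Run:
```python
from h import *
q=quat(CA,1)
arm.move_gripper(1.0,25)
arm.movep([*CLIP,.27],q)
print(arm.read_time(),arm.read_tool_pos(),arm.read_joint_positions())
arm.line_to([*CLIP,.20],.1)
cv2.imwrite("pics/side1.png",snapshot("side"));cv2.imwrite("pics/top1.png",snapshot("top"))
s=cv2.imread("pics/side1.png");t=cv2.imread("pics/top1.png")
k=lambda im,x,y:cv2.resize(im[y:y+100,x:x+80],None,fx=5,fy=5,interpolation=cv2.INTER_CUBIC)
cv2.imwrite("pics/z3.png",np.hstack([k(s,320,145),k(t,420,215)]))
print(arm.read_time(),arm.read_tool_pos())
```

```text
1.875 [ 0.51999526 -0.27503051  0.26998902] [ 0.62884636  0.56593334 -0.28768028  1.64879113  0.18978712  0.95418714
  0.14735532]
2.825 [ 0.52142301 -0.27292445  0.20088961]
```

View pics/z3.png

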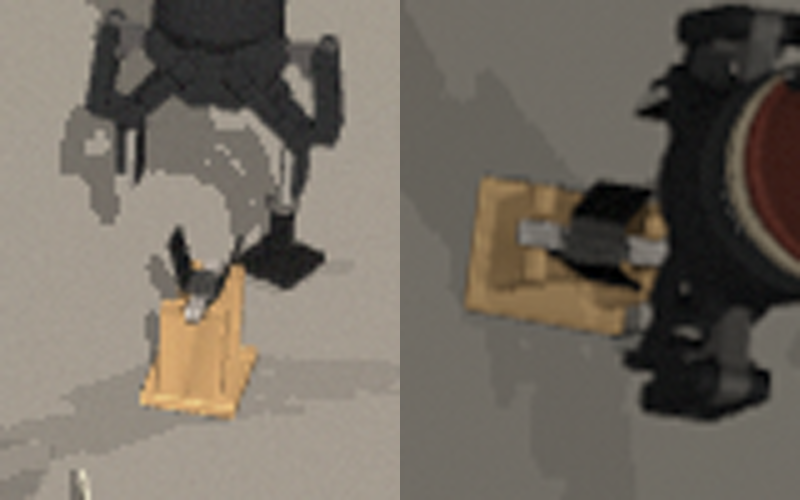

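The side view shows open fingers at about x=133 and x=288, centred over the clip handles at about 208, all in crop pixels. So I descend and squeeze.

Run:
```python
from h import *
arm.line_to([*CLIP,.146],.08)
print(arm.read_tool_pos(),arm.read_ft_force())
arm.move_gripper(0.0,25)
print(arm.read_opening(),arm.read_time(),arm.read_ft_force(),arm.read_wrist_torque())
s=snapshot("side");t=snapshot("top")
k=lambda im,x,y:cv2.resize(im[y:y+100,x:x+80],None,fx=5,fy=5,interpolation=cv2.INTER_CUBIC)
cv2.imwrite("pics/z4.png",np.hstack([k(s,320,145),k(t,420,215)]))
```

```text
[ 0.5212787  -0.27276382  0.14629104] [ 0.33367148 -0.45594672 -0.35538294]
0.22409302967907982 4.2583 [-1.23891374 -0.03031079  8.10168692] [ 0.11227799  0.03571477 -0.0133554 ]
```

View pics/z4.png

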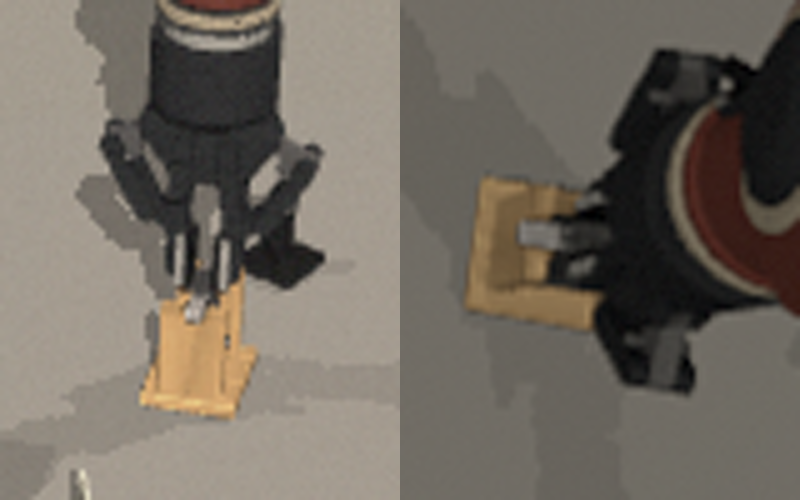

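The opening is about 19 mm, which is the fully pinched 20 mm, and the handles look parallel. I lift now.

Run:
```python
from h import *
arm.line_to([*CLIP,.18],.06)
arm.line_to([*CLIP,.27],.1)
arm.pause(.15)
print(arm.read_opening(),arm.read_time(),arm.read_ft_force(),arm.read_tool_pos())
s=snapshot("side");t=snapshot("top")
cv2.imwrite("pics/side5.png",s);cv2.imwrite("pics/top5.png",t)
k=lambda im,x,y:cv2.resize(im[y:y+100,x:x+80],None,fx=5,fy=5,interpolation=cv2.INTER_CUBIC)
cv2.imwrite("pics/z5.png",np.hstack([k(s,320,115),k(t,420,215)]))
```

```text
0.22681952980971917 6.275 [-0.11774086 -0.00102983 -0.99743556] [ 0.52059284 -0.27258344  0.26917521]
```

View pics/z5.png

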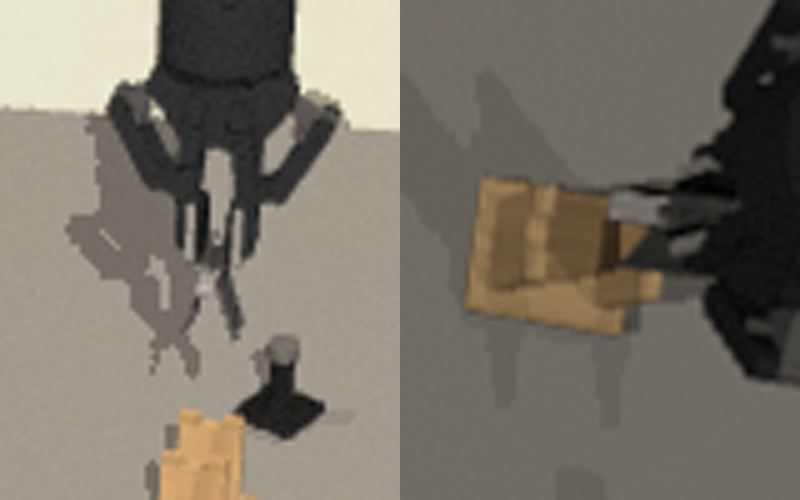

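The clip is lifted, with jaws spread and handles parallel, and the load is about 1 N. I check the bar-end position against the expected in-hand position, then carry it across.

Run:
```python
from h import *
p=arm.read_tool_pos()
a=np.radians(CA);ex=np.array([np.cos(a),np.sin(a),0]);ey=np.array([-ex[1],ex[0],0])
piv=np.array([p[0],p[1],p[2]-.076])
print(proj('top',[piv+.031*ey+[0,0,.004]]),proj('side',[piv+.031*ey,piv+ex*.0135-[0,0,.043],piv-ex*.0135-[0,0,.043]]))
print(two((462.4,256.4),(320+203/5,115+285/5)),piv+.031*ey)
# path
q=quat(KA,1)
arm.line_to([*CARD,.285],.2,ori=q)
print(arm.read_time(),arm.read_tool_pos(),arm.read_opening(),arm.read_joint_positions())
s=snapshot("side");t=snapshot("top")
cv2.imwrite("pics/side6.png",s);cv2.imwrite("pics/top6.png",t)
k=lambda im,x,y:cv2.resize(im[y:y+120,x:x+80],None,fx=5,fy=5,interpolation=cv2.INTER_CUBIC)
cv2.imwrite("pics/z6.png",np.hstack([k(s,320,240),k(t,165,215)]))
```

```text
[[463.13701667 254.94203927]] [[360.371023   171.98827416]
 [357.45319617 179.07973772]
 [366.41095936 180.24971921]]
(array([ 0.52309989, -0.24182821,  0.1933767 ]), np.float64(0.0015594065976648266)) [ 0.52453221 -0.2418523   0.19345009]
9.175 [0.47585296 0.25358047 0.2849342 ] 0.22327329688583591 [-0.29352186  0.48381613 -0.35343193  1.76469399  0.20291823  0.92919954
 -0.82562095]
```

View pics/z6.png

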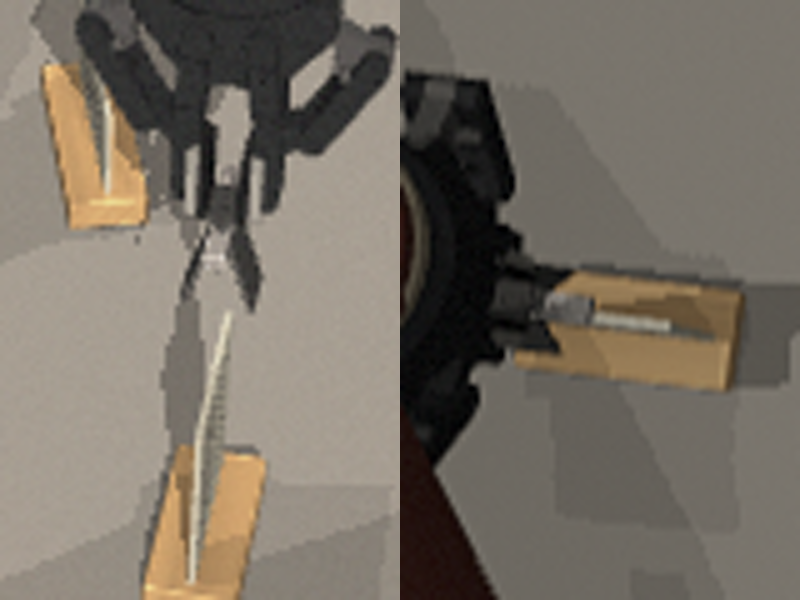

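The jaws in the side view straddle the card line, and in the top view the bar is collinear with the card edge. I go down to just above the edge and check the centring.

Run:
```python
from h import *
arm.line_to([*CARD,.243],.08)
arm.pause(.3)
p=arm.read_tool_pos();print(arm.read_time(),p,arm.read_opening(),arm.read_ft_force())
s=snapshot("side");t=snapshot("top")
cv2.imwrite("pics/side7.png",s);cv2.imwrite("pics/top7.png",t)
k=lambda im,x,y,w,h:cv2.resize(im[y:y+h,x:x+w],None,fx=8,fy=8,interpolation=cv2.INTER_CUBIC)
cv2.imwrite("pics/z7.png",np.hstack([k(s,340,270,50,65),k(t,165,250,50,65)]))
a=np.radians(KA);ex=np.array([np.cos(a),np.sin(a),0]);ey=np.array([-ex[1],ex[0],0])
piv=p-[0,0,.076]
for n in('side','top'):print(n,proj(n,[piv+.031*ey,piv+ex*.0135-[0,0,.043]+.012*ey,piv-ex*.0135-[0,0,.043]+.012*ey,[*CARD,.115]]).round(1).tolist())
```

```text
10.25 [0.47575473 0.2544966  0.24344539] 0.2242925284412733 [-0.1169972   0.37053501  0.1098364 ]
side [[361.2, 306.2], [355.9, 313.6], [367.9, 315.6], [362.7, 313.9]]
top [[174.8, 273.8], [192.4, 269.6], [190.2, 283.4], [198.7, 277.6]]
```

View pics/z7.png

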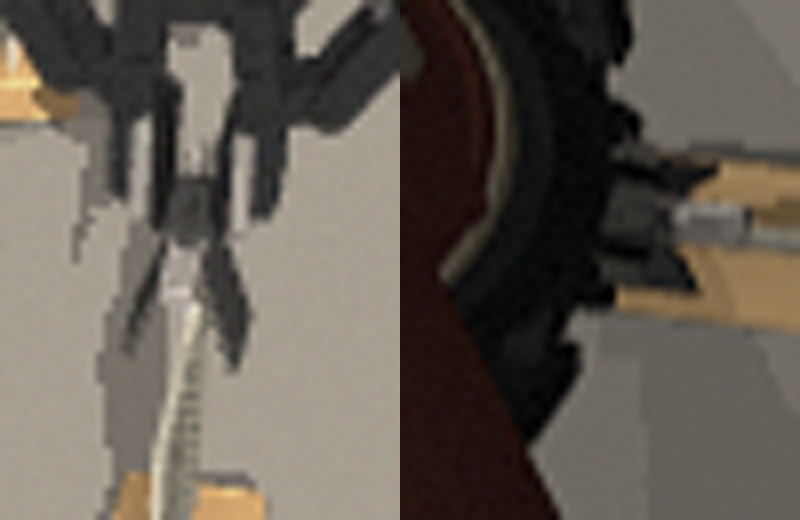

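The tips sit at about (356,314) and (369.6,316), against predictions of (356,313.6) and (368–369,315.6). The clip sits about 1 mm to −x in the hand, so I correct for that and lower.

Run:
```python
from h import *
T=CARD+[.001,0]
arm.line_to([*T,.243],.05)
arm.line_to([*T,.220],.03)
arm.pause(.5)
p=arm.read_tool_pos();print(arm.read_time(),p,arm.read_opening(),arm.read_ft_force(),arm.read_dq().round(3))
s=snapshot("side");t=snapshot("top")
cv2.imwrite("pics/side8.png",s);cv2.imwrite("pics/top8.png",t)
k=lambda im,x,y,w,h:cv2.resize(im[y:y+h,x:x+w],None,fx=8,fy=8,interpolation=cv2.INTER_CUBIC)
cv2.imwrite("pics/z8.png",np.hstack([k(s,340,275,50,65),k(t,165,250,50,65)]))
a=np.radians(KA);ex=np.array([np.cos(a),np.sin(a),0]);ey=np.array([-ex[1],ex[0],0])
piv=p-[.001,0,.076]
for n in('side','top'):print(n,proj(n,[piv+.031*ey,piv+ex*.0135-[0,0,.043]+.012*ey,piv-ex*.0135-[0,0,.043]+.012*ey,[*CARD,.115]]).round(1).tolist())
```

```text
12.0167 [0.47659855 0.25442002 0.22004018] 0.22594793822273052 [-0.19587967 -0.08898508 -0.87737755] [-0.     0.002  0.    -0.001 -0.     0.001 -0.001]
side [[360.8, 314.1], [355.6, 321.1], [367.5, 323.1], [362.7, 313.9]]
top [[178.6, 274.7], [195.6, 270.6], [193.4, 284.1], [198.7, 277.6]]
```

View pics/z8.png

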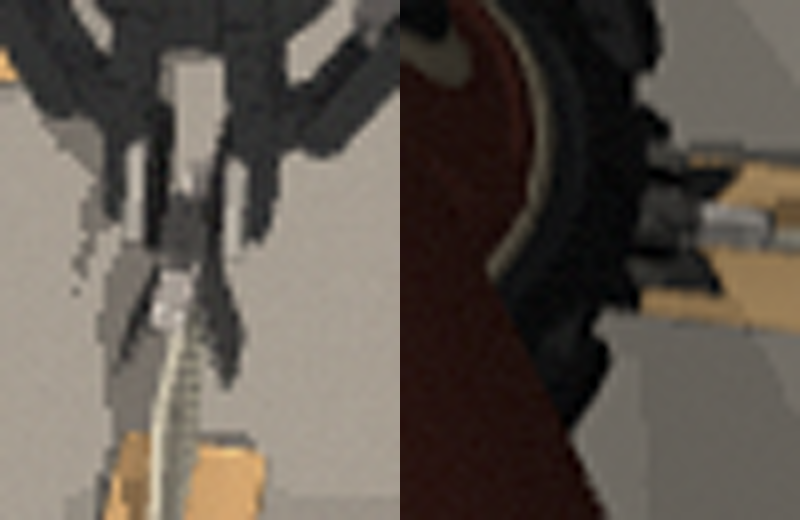

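The last picture puts the tips at about (355.2,320.6) and (368.8,323.1), within 1 px of the prediction for a centred clip with tips 14 mm below the edge. The wrist reads about 0.9 N (clip weight is 0.7 N), so there is no sign of contact. I hand in.

Run:
```python
from station import arm,ticket
print(arm.read_opening(),arm.read_time()); ticket.finish_job()
```

```text
0.22239792486637602 12.1167
the job is handed in; nothing more can be done
```

I squeezed the clip in its rack with a 25 N grip, lifted it straight out, and carried it over to the taller card. I handed in at 12.1 s of the 38 s limit, with the arm still squeezing the clip open astride the middle of the card's top edge. The hand-in reports no verdict.

**Last checks:**
- **Grip:** the gripper opening was 0.22, about 19 mm, which matches the fully pinched handles, and the jaws looked wide open in the side view.
- **Position:** the jaw tips appear one on each side of the card, within about 1 px (roughly 2 mm) of the positions predicted for a centred clip. By that prediction the tips are about 14 mm below the top edge. The clip is turned to the angle I measured for the card.
- **Contact:** the wrist read about 0.9 N downward, close to the clip's 0.7 N weight, and the arm was at rest. Nothing in the readings or pictures suggested contact with the card.

**Disagreement:** the clip sat about 1 mm to one side in the gripper, compared with what I expected. I corrected for that before lowering.

I did not re-measure the dish, slate tile, tub or probe holder at the end. The carried clip and gripper were planned to stay clear of them all the way.

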